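Clamp the jar in the quick-release bench vise

ROBOT

A 6-joint arm with a two-finger parallel gripper is mounted at the origin on a cart in front of the work surface, level with it; the furniture and walls round the work are solid. World frame = base frame: x ahead of the robot, y to its left, z up, the work surface at z = 0. Lengths are in m, angles in degrees, forces in N, time in s.
With the tool pointing down it reaches from about 0.35 to 0.775 m from the base axis. Payload 5.5 kg.
Tool frame: the origin (TCP) lies at the very end of the fingers, on their centre line; the grasp point (between the pads) lies 19 mm behind it; x points along the fingers, y is the direction in which the jaws open and shut, and the axes are right-handed (so a half turn about x gives the same grasp; the last joint's range is limited). The gripper opens to 85 mm and grips with 20 to 120 N. Pads are 22 mm wide; open, the fingers measure 114 mm over their backs; the gripper's body (76 mm by 85 mm) begins 54 mm behind the grasp point. The pads swing forward as they close: fully open they stand 13 mm farther back than shut.
Start: joints at [64.137, 17.945, 2.641, 74.691, 0, 82.002], TCP at [0.176, 0.547, 0.231] pointing down, gripper open.
Joint ranges: [-158.12, 158.12], [-49.38, 96.58], [-58.88, 72.47], [-126.05, 133.96], [-84.25, 85.87], [-180, 180]. Speed limits (degrees/s): [147.25, 147.25, 180, 180, 180, 180].

INTERFACE

Orientations are given as [roll, pitch, yaw] about the fixed x, y, z axes, in that order (R = Rz(yaw) Ry(pitch) Rx(roll)).
In Python, from plant import status, cams, order gives the robot as it stands.
- The arm moves only by the tool arm_command, never from a script. Its argument "commands" is a list of rows, each a list of 5 numbers: the closure in counts, from 0 (fully open) to 255 (shut), then the shift along the tool's x, y, z in cm, then the turn about the tool's x in degrees. A call has 1 to 5 rows; each row is the pose to reach, as a shift and turn from the pose commanded when the call began, along the tool's axes at that moment; what a row does not reach only later rows make up. A row lasts 1/10 s, in which the tool goes at most 50 mm and 8.59 degrees, less where a joint would pass 70% of its speed; a pose out of reach is approached as far as the arm can. A call with a gripper value outside its range is refused whole. The fingers move at their own pace and stop on an object; "squeeze" is the grip in N (left out, the last holds). Time passes only in rows, so rows that repeat a pose let the fingers close. It gives the time, the measured TCP pose, the force and the opening at its end, in the units of the state.
- status.observe(): the state, without advancing time (a new reading comes with each control period).
- cams.grab_frame(name): name is "side" or "top"; returns (picture, depth): 420x560x3 uint8, red, green, blue; 420x560 float32, m along the optical axis (not along the pixel's ray), 0 where there is no reading.
- cams.camera_info(name): a dict with "fov_y" (degrees; the focal length in pixels is half the picture's height over the tangent of half this angle, whatever the lens; pixels are square), "cx", "cy" (the principal point, pixels), "dist" ([k1, k2, p1, p2, k3] as OpenCV has them; the pictures are not rectified), "world_from_camera" (4x4, takes a point from camera to world coordinates). Camera axes: x right, y up, looking along -z (the intrinsics and any distortion apply to the point x, -y, -z); pixel columns grow to the right and rows downward; lengths in m; the calibration is good to about 2 mm. A picture is of the moment at which its call begins. camera_info takes no time and is no camera call.
- order.hand_in(): hands the job in, once; it reports no verdict.
Trained networks look in the newest picture that a camera, given by its name, has taken for a name from the list of things; names that differ only in an ending like _2 or _b are one class to them, and where a whole thing is asked for, a point or a joint stands for the part that bears it (a point fixed in the world has none). Each returns a list of dicts, best first, with "score" (0 to 1); they miss things now and then, are a little off and sometimes report something else, mostly with a low value. They report only what shows in the picture. A call takes as long as a camera call.
- cams.spot_in(camera, name): "xyz" ([x, y, z] in m, in the coordinates of the camera as it stood for that picture, good to about 4 mm: the middle of the surface that is visible of it).
The state is a dict: "time_s": time; "q": joint angles; "qd": joint speeds; "joint_efforts": joint torques, N m; "tcp_pos": TCP position; "tcp_rot": TCP orientation; "contact_force": force on the tool from outside, world axes, zero at the start; "ft_torque": the same for the moment, N m; "width": opening from 0.0 (shut) to 1.0 (fully open).
Only numpy, scipy, OpenCV 4.12 (cv2) and the standard library are available. Lean on these libraries where they do the work, as an engineer would, in place of code of your own. Each camera call takes 0.05 s, during which the arm holds its last target. There are 200 camera calls.

TASK

Hold the white jar fast in the small bench vise so that it cannot turn while a lid is screwed on: squeeze the quick-release lever and, keeping it squeezed, slide the carriage up until the jaw plate gently presses the jar home into the fixed V jaw. Then let the lever spring fully back so that its pawl drops between two rack pins, and crank the screw clockwise, by feel, until the sprung jaw plate is pressed about halfway into its holder. Do not crush the jar, leave it standing upright, and leave the dropper bottle, the timer and the empty cup beside the vise where they are.

Things in the scene. Friction and masses are not known exactly. Their poses are not given: they have to be found in the camera images.
- vise: grey bench vise screwed to the worktop, base plate 270 x 94 x 12 mm. Origin: underside of the base, on its middle line. Its x axis is the slide direction: the carriage, crank and moving jaw are at the -x end (towards the robot), the fixed V jaw at the +x end; z is up, y to the left. A row of upright steel pins (4.5 mm thick, 9 mm apart, the rack) stands on the base at y = +31 mm from x = -108 to 0 mm.
- fixed_jaw: fixed jaw of the vise, same origin and axes as the vise: two dark steel faces 64 mm high that form a shallow upright V (each 20 degrees off square) open towards -x. Pressed home in it, the jar has its axis at x = 78, y = 0 mm of the vise.
- jar: cream-white HDPE jar, 86 mm across, 155 mm high, 0.34 kg, standing loose on the base plate (12 mm up) between the jaws, 2 to 12 mm short of the fixed jaw. It slides on the smooth plate with about 1 N of friction. Sliding it home by the carriage, a push of 10 to 15 N at the bars sets it well home; keep it under 30 N. Origin: centre of its underside, z up along it.
- jaw_plate: sprung dark steel plate 8 x 76 x 64 mm (bottom edge 16, top 80 mm above the worktop) in front of the moving jaw. It presses the jar. It stands 6 mm clear of its holder and yields 1 mm for every 12 N, so halfway in (3 mm) means about 36 N; bottomed (6 mm) is 72 N. Unpressed, its face is 146 mm ahead (vise x) of screw_axis at screw = 0, plus 1.91 mm for each rad of screw.
- plate_face (a point): centre of the jaw plate's face that meets the jar, 48 mm above the worktop; it moves with the plate. The flat face looks along vise +x.
- carriage (a joint): slide of the carriage in m, 0 = fully back (open), grows towards the jar, 0.09 at most; 2.5 N of friction. It carries lever, screw and moving jaw. While the screw is tightened the carriage may settle back by up to 2 mm. It can move only while the lever is squeezed; with the lever out, the pawl locks it at any of the rack's 9 mm steps with about 2 mm of play.
- lever (a joint): quick-release lever in rad: 0 = sprung out with the pawl fully down between two rack pins (locked); the pawl is clear of the pins above about 0.14; 0.28 = squeezed to its stop. If the pawl lands on a pin, it stays near 0.13 until the carriage is moved a few mm, then snaps to 0.
- release_bar (a point): middle of the lever's dark steel bar, 12 mm thick, 32 mm long along vise x, 118 mm above the worktop. At lever 0 it is 34 mm (centre to centre) to the +y side of the fixed bar; squeezing brings it towards -y to about 21 mm at the stop, and takes 5 to 10 N. The lever hinges about a vise-x axis 48 mm below the bar.
- fixed_bar (a point): middle of the equal bar on the carriage that does not move sideways (the -y one, 12 mm thick, 32 mm long). Pinch both bars from above, fingers closing along vise y: the fingers must meet in the middle of the SQUEEZED pair, about 10 mm to the +y side of this point, or the fixed bar stops them. The pinch holds the carriage, which then can be pulled along vise x.
- screw (a joint): turn of the screw in rad, 0 to 13, positive = clockwise seen from the robot (tightens). One turn moves the jaw 12 mm forward from the carriage. Stiff thread that stays where it is left: turning it free takes about 5 N at the crank knob; with the plate pressed halfway about 2.3 N more.
- screw_axis (a point): point on the screw's axis, 75 mm above the worktop, in the plane of crank_grip; moves with the carriage. The axis lies along vise x.
- crank_grip (a point): middle of the black crank knob, a freely spinning cylinder 16 mm thick, 40 mm long along vise x, which points to the robot. It circles at 30 mm radius round screw_axis: at screw = 0 (and every full turn) it is straight above the axis, a quarter turn later at the vise's -y side. It can be pinched from above at any angle, fingers closing along vise y, and led round the circle.
- dropper: dropper bottle, 33 mm thick, 94 mm high, loose, at the left (+y) of the vise; leave it. Origin: centre of its underside.
- timer: digital bench timer, 32 x 68 x 62 mm, loose, at the right (-y) of the vise; leave it. Origin: centre of its underside.
- empty_cup: empty clear sample cup, 51 mm across, 64 mm high, loose, at the right (-y) of the vise; leave it. Origin: centre of its underside.

How it is judged:
By the outcome, as a careful person would: the job done as asked, in the order asked, and still so for the second after the job is handed in, with the robot touching nothing.
It also fails if it takes over 67 s, if anything falls off the work surface, if the arm or the gripper's body presses on something with over 40 N, if the wrist force passes 120 N, or if a joint passes its speed limit or range.

## Working session

There is one attempt and no reset: what is moved stays moved. The work goes in short steps, Python scripts to look and compute and a tool call to move; the robot and the scene stay as the last step left them, time stands still between calls to the robot, and variables do not carry over. Pictures are saved under pics/ and viewed, about 8 in all and at most 12, crops included, and the job is handed in when it is done.

Besides the shell and the picture viewer there is one more tool, called by a JSON object that holds its "method" and its "body", one argument or row to a line. arm_command: Moves the arm, as the interface text tells. Its arguments: {"type":"object","properties":{"commands":{"type":"array","items":{"type":"array","items":{"type":"number"}}},"squeeze":{"type":"number"}},"required":["commands"]}

```bash
mkdir -p pics && ls && cat > h.py <<'E'
import numpy as np, cv2
from plant import status, cams, order
def info(n):
    c=cams.camera_info(n); f=210/np.tan(np.radians(c["fov_y"]/2))
    return np.array([[f,0,c["cx"]],[0,f,c["cy"]],[0,0,1]]),np.array(c["dist"],float),np.array(c["world_from_camera"])
def w(n,p):
    T=info(n)[2]; return T[:3,:3]@np.array(p)+T[:3,3]
def cloud(n,d):
    K,D,T=info(n); v,u=np.mgrid[0:420,0:560]
    uv=np.stack([u,v],-1).reshape(-1,1,2).astype(float)
    x=cv2.undistortPoints(uv,K,D).reshape(420,560,2)
    P=np.stack([x[...,0]*d,-x[...,1]*d,-d],-1)
    return P@T[:3,:3].T+T[:3,3]
def proj(n,P):
    K,D,T=info(n); c=(np.atleast_2d(P)-T[:3,3])@T[:3,:3]
    return cv2.projectPoints(c*[1,-1,-1],np.zeros(3),np.zeros(3),K,D)[0].reshape(-1,2)
def spot(cam,names):
    for k in names:
        r=cams.spot_in(cam,k)
        print(cam,k,[(np.round(w(cam,q["xyz"]),4).tolist(),round(q["score"],2)) for q in r[:2]])
E
python3 - <<'E'
from h import *
for n in ("side","top"):
    im,d=cams.grab_frame(n); np.savez(f"{n}0.npz",im=im,d=d)
    cv2.imwrite(f"pics/{n}0.png",im[...,::-1]); print(n,np.round(info(n)[2],3).tolist(),info(n)[0][0,0],info(n)[1])
    spot(n,["vise","jar","jaw_plate","release_bar","fixed_bar","screw_axis","crank_grip","dropper","timer","empty_cup","fixed_jaw"])
print(status.observe())
E
```

```text
pics
side [[-0.957, 0.136, -0.257, 0.299], [-0.29, -0.402, 0.868, 0.792], [0.015, 0.905, 0.424, 0.458], [0.0, 0.0, 0.0, 1.0]] 436.9726146286411 [0.03768657 0.         0.         0.         0.        ]
side vise [([0.5508, 0.077, 0.0436], 0.69)]
side jar [([0.6563, 0.0943, 0.102], 0.69)]
side jaw_plate []
side release_bar [([0.5133, 0.075, 0.0794], 0.73)]
side fixed_bar [([0.5288, 0.0637, 0.073], 0.66)]
side screw_axis []
side crank_grip [([0.4709, 0.0457, 0.1004], 0.92), ([0.5908, 0.0797, 0.0685], 0.67)]
side dropper [([0.5298, 0.2314, 0.0471], 0.8)]
side timer [([0.5365, -0.1242, 0.0373], 0.74)]
side empty_cup [([0.6296, -0.0795, 0.0559], 0.55), ([0.5125, 0.073, 0.0786], 0.38)]
side fixed_jaw [([0.724, 0.1101, 0.0557], 0.95)]
top [[0.062, 0.978, -0.2, 0.374], [-0.998, 0.062, -0.009, 0.044], [0.003, 0.2, 0.98, 0.931], [0.0, 0.0, 0.0, 1.0]] 403.2955923117845 [-0.00317447  0.          0.          0.          0.        ]
top vise [([0.5515, 0.0508, 0.0556], 0.58)]
top jar [([0.6554, 0.0659, 0.1054], 0.97)]
top jaw_plate [([0.5919, 0.0558, 0.0796], 0.79)]
top release_bar [([0.5157, 0.073
[... 369 characters left out ...]
, 0.67)]
top fixed_jaw [([0.7238, 0.1009, 0.0786], 0.59)]
{'time_s': 1.2, 'q': array([ 6.41368633e+01,  1.79446809e+01,  2.63869697e+00,  7.46893366e+01,
       -2.09420307e-03,  8.19995711e+01]), 'qd': array([ 0.03223606,  0.05463681, -0.10274816, -0.05207981,  0.09031765,
        0.07023152]), 'joint_efforts': array([ 8.22645870e-05, -4.80476332e+01,  2.98811996e+01,  4.39864762e-04,
       -3.63101719e-05,  1.43301060e-05]), 'tcp_pos': array([0.17642428, 0.54729448, 0.23130787]), 'tcp_rot': array([57.88943278, 89.99487333, 40.02672483]), 'contact_force': array([-0.21267375,  0.93579816, -0.3177147 ]), 'ft_torque': array([-0.01915367,  0.04508326,  0.04617097]), 'width': 1.001381174564065}
```

View pics/top0.png

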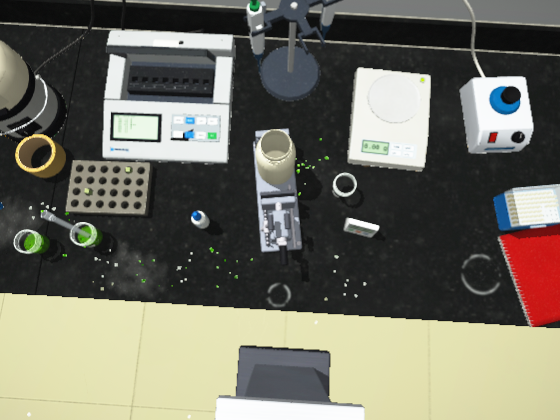

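View pics/side0.png

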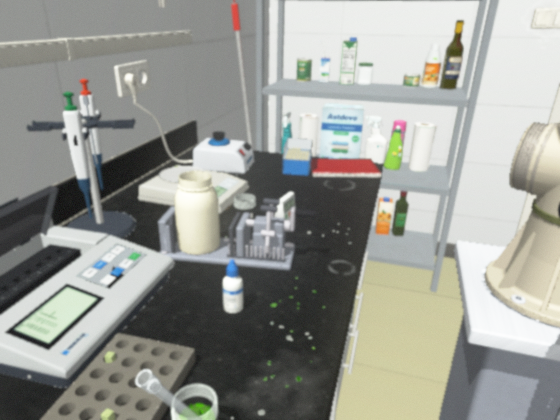

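```bash
python3 - <<'E'
from h import *
for n in ("top","side"):
    z=np.load(f"{n}0.npz"); P=cloud(n,z["d"]); im=z["im"]
    reg=(P[...,0]>.38)&(P[...,0]<.76)&(P[...,1]>-.05)&(P[...,1]<.17)&(z["d"]>0)
    pl=P[reg&(abs(P[...,2])<.006)]; print(n,"table z",np.median(P[reg&(abs(P[...,2])<.02)][:,2]))
    m=reg&(P[...,2]>.007)
    q=P[m][:,:2].astype(np.float32); 
    m2=reg&(P[...,2]>.007)&(P[...,2]<.017); q2=P[m2][:,:2]
    (c,s,a)=cv2.minAreaRect((q2*1000).astype(np.float32)); print("base rect",c,s,a,len(q2))
    # jar rim / body
    for lo,hi in((.03,.11),(.14,.17)):
        j=P[reg&(P[...,2]>lo)&(P[...,2]<hi)&(P[...,0]>.61)&(P[...,0]<.71)]
        if len(j)>20:
            A=np.c_[2*j[:,:2],np.ones(len(j))]; s=np.linalg.lstsq(A,(j[:,:2]**2).sum(1),rcond=None)[0]
            print("circ",lo,len(j),s[:2],np.sqrt(s[2]+s[0]**2+s[1]**2))
    # high parts on carriage
    h=reg&(P[...,2]>.095)&(P[...,2]<.135)&(P[...,0]<.6)
    if n=="top":
        for p,uv in zip(P[h],np.argwhere(h)): print(uv[::-1],np.round(p*1000).astype(int),end=";")
t=np.load("top0.npz")["im"][120:262,240:320]; s=np.load("side0.npz")["im"][165:275,150:310]
t=cv2.resize(t,None,fx=4.2,fy=4.2,interpolation=2); s=cv2.resize(s,None,fx=2.8,fy=2.8,interpolation=2)
o=np.zeros((600,800,3),np.uint8); o[:t.shape[0],:t.shape[1]]=t; o[:s.shape[0],345:345+s.shape[1]]=s[:,:455]
cv2.imwrite("pics/c0.png",o[...,::-1])
E
```

```text
top table z -3.974535196848983e-05
base rect (606.0598754882812, 58.06483459472656) (267.51190185546875, 93.75543975830078) 8.361043930053711 1335
circ 0.03 645 [0.669279  0.0667239] 0.0428618892059797
circ 0.14 352 [0.66869587 0.06492311] 0.03130270678063139
[285 213] [537  37 122];[286 213] [537  35 123];[287 213] [537  33 123];[288 213] [538  31 122];[289 213] [538  29 122];[269 214] [533  70 121];[270 214] [534  68 120];[271 214] [533  66 122];[272 214] [534  64 121];[284 214] [536  39 119];[285 214] [535  37 121];[286 214] [535  35 123];[287 214] [535  33 124];[288 214] [535  31 123];[289 214] [536  29 121];[268 215] [532  72 119];[269 215] [531  69 123];[270 215] [531  67 123];[271 215] [531  65 123];[272 215] [531  63 124];[273 215] [532  61 119];[284 215] [534  39 119];[285 215] [533  37 123];[286 215] [533  35 123];[287 215] [533  33 124];[288 215] [533  31 125];[289 215] [533  29 123];[268 216] [529  71 122];[269 216] [529  69 123];[270 216] [529  67 124];[271 216] [529  65 123];[272 216] [529  63 124];[273 216] [530  61 117];[284 216] [531  39 119];[285 216] [531  37 123];
[... 7649 characters left out ...]
1 115];[286 262] [438  29 113];[287 262] [439  27 109];[288 262] [439  25 105];[281 263] [436  39 108];[282 263] [436  37 112];[283 263] [436  35 113];[284 263] [436  33 115];[285 263] [436  31 113];[286 263] [437  29 109];[287 263] [437  27 110];[288 263] [437  25 107];[281 264] [434  39 108];[282 264] [434  37 110];[283 264] [434  35 113];[284 264] [434  33 111];[285 264] [434  31 112];[286 264] [435  29 109];[287 264] [435  27 104];side table z -0.0005927463285387569
base rect (607.6336669921875, 58.67041015625) (269.89056396484375, 97.93612670898438) 8.51168441772461 1395
circ 0.03 1704 [0.67516675 0.06314765] 0.04720787099618747
circ 0.14 779 [0.67061003 0.06497425] 0.031490433649206465
```

View pics/c0.png

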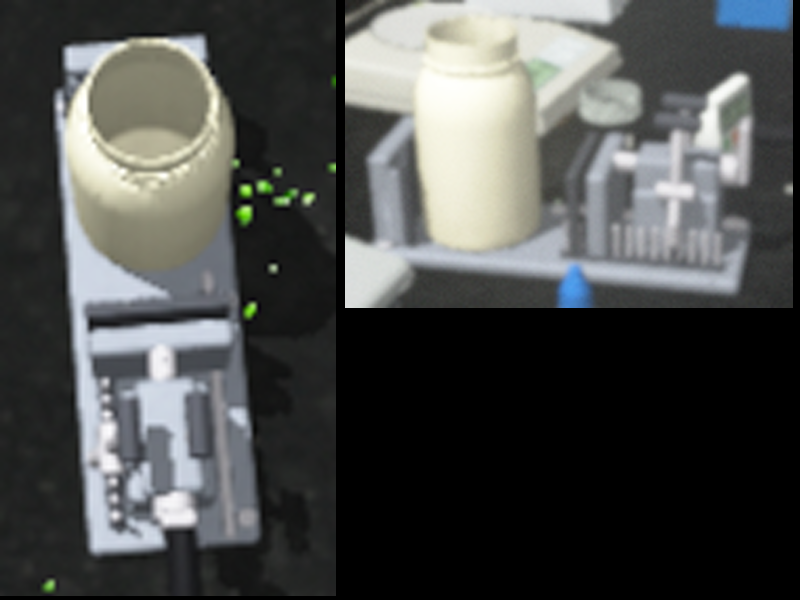

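Top view: the vise is at yaw ≈ 8.4°. The bars are at px (271,221) and (287,221), the knob at px (283,253) straight above the axis (screw ≈ 0), and the jar rim at px (276,150). The side view confirms an upright jar clear of the plate. Now I move above the bars.

```bash
cat >> h.py <<'E'
YAW=8.4
from scipy.spatial.transform import Rotation as Rn
U=np.array([np.cos(np.radians(YAW)),np.sin(np.radians(YAW)),0]); V=np.array([-U[1],U[0],0])
FB=np.array([.522,.0322,.118]); KN=np.array([.457,.0355,.105])
def go(p,yaw=YAW):
    s=status.observe(); R=Rn.from_euler("xyz",s["tcp_rot"],degrees=True).as_matrix()
    d=R.T@(np.array(p)-s["tcp_pos"])*100
    R2=Rn.from_euler("z",yaw,degrees=True).as_matrix()@Rn.from_euler("y",90,degrees=True).as_matrix()
    print("t",s["time_s"],"tcp",np.round(s["tcp_pos"],4),"F",np.round(s["contact_force"],1),"w",round(s["width"],3))
    print("shift cm",np.round(d,2),"rotvec deg",np.round(np.degrees(Rn.from_matrix(R.T@R2).as_rotvec()),2))
E
python3 -c "
from h import *
p=FB+.010*V; p[2]=.20; go(p)"
```

```text
t 1.2 tcp [0.1764 0.5473 0.2313] F [-0.2  0.9 -0.3] w 1.001
shift cm [  3.13 -37.53  48.25] rotvec deg [-26.26   0.    -0.  ]
```

{"method": "arm_command", "body": {
  "commands": [
    [0,0,-37.5,48.2,-26.3],
    [0,0,-37.5,48.2,-26.3],
    [0,0,-37.5,48.2,-26.3],
    [0,0,-37.5,48.2,-26.3],
    [0,0,-37.5,48.2,-26.3]
  ],
  "squeeze": 40
}}

```text
time_s: 1.7
tcp_pos: [0.3122, 0.3482, 0.2316]
tcp_rot: [27.5, 90.0, 36.0]
contact_force: [0.8, 0.3, -0.1]
width: 1.0
```

```bash
python3 -c "
from h import *
p=FB+.010*V; p[2]=.20; go(p)"
```

```text
t 1.7 tcp [0.3122 0.3482 0.2316] F [ 0.8  0.3 -0.1] w 1.0
shift cm [  3.16 -33.37  16.05] rotvec deg [ 0.15  0.04 -0.02]
```

{"method": "arm_command", "body": {
  "commands": [
    [0,0,-32.6,15.7,0],
    [0,0,-32.6,15.7,0],
    [0,0,-32.6,15.7,0],
    [0,0,-32.6,15.7,0],
    [0,0,-32.6,15.7,0]
  ]
}}

```text
time_s: 2.2
tcp_pos: [0.4528, 0.1409, 0.2318]
tcp_rot: [11.3, 89.9, 19.7]
contact_force: [-0.1, 0.7, 0.5]
width: 0.997
```

{"method": "arm_command", "body": {
  "commands": [
    [0,0,-11.3,5.4,0],
    [0,0,-11.3,5.4,0],
    [0,1.5,-11.3,5.4,0],
    [0,2.5,-11.3,5.4,0],
    [0,2.5,-11.3,5.4,0]
  ]
}}

```text
time_s: 2.7
tcp_pos: [0.5206, 0.0385, 0.2046]
tcp_rot: [160.9, 89.8, 169.2]
contact_force: [0.1, 0.1, -0.8]
width: 1.004
```

```bash
python3 -c "
from h import *
p=FB+.010*V; p[2]=.10; go(p)"
```

```text
t 2.7 tcp [0.5206 0.0385 0.2046] F [ 0.1  0.1 -0.8] w 1.004
shift cm [10.46  0.34  0.08] rotvec deg [-0.06 -0.21 -0.07]
```

{"method": "arm_command", "body": {
  "commands": [
    [0,4,0.3,0.1,0],
    [0,7,0.3,0.1,0],
    [0,9,0.3,0.1,0],
    [0,10.2,0.3,0.1,0],
    [0,10.2,0.3,0.1,0]
  ]
}}

```text
time_s: 3.2
tcp_pos: [0.5209, 0.0431, 0.1034]
tcp_rot: [163.0, 89.8, 171.5]
contact_force: [-0.5, -0.0, 0.0]
width: 1.002
```

```bash
python3 - <<'E'
from h import *
p=FB+.010*V; p[2]=.10; go(p)
o=[]
for n in ("side","top"):
    im,d=cams.grab_frame(n); np.savez(f"{n}1.npz",im=im,d=d); o.append(im)
t=cv2.resize(o[1][120:262,230:330],None,fx=4,fy=4,interpolation=2); s=cv2.resize(o[0][160:275,160:310],None,fx=2.6,fy=2.6,interpolation=2)
c=np.zeros((600,800,3),np.uint8); c[:t.shape[0],:t.shape[1]]=t; c[:s.shape[0],405:405+s.shape[1]]=s[:,:395]
cv2.imwrite("pics/c1.png",c[...,::-1])
E
```

```text
t 3.2 tcp [0.5209 0.0431 0.1034] F [-0.5 -0.   0. ] w 1.002
shift cm [ 0.34 -0.1  -0.05] rotvec deg [ 0.13 -0.14 -0.04]
```

View pics/c1.png

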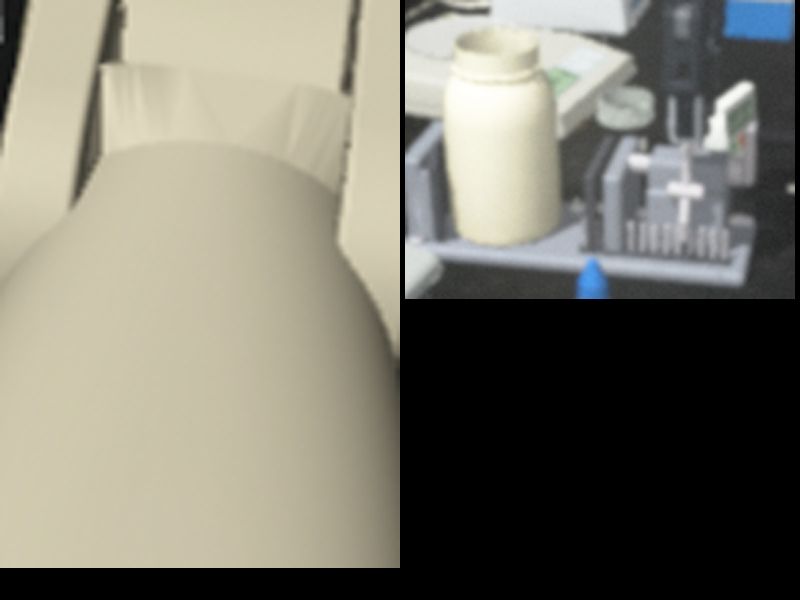

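The side view shows the fingers straddling the bars (crop px 690,130); the top view is blocked by the arm. I close on the bars.

{"method": "arm_command", "body": {
  "commands": [
    [120,0.2,-0.1,0,0],
    [255,0.2,-0.1,0,0],
    [255,0.2,-0.1,0,0],
    [255,0.2,-0.1,0,0],
    [255,0.2,-0.1,0,0]
  ],
  "squeeze": 40
}}

```text
time_s: 3.8
tcp_pos: [0.5234, 0.0427, 0.1044]
tcp_rot: [44.0, 89.7, 52.5]
contact_force: [-2.9, 4.6, 10.6]
width: 0.368
```

{"method": "arm_command", "body": {
  "commands": [
    [255,0,0,0,0],
    [255,0,0,0,0],
    [255,0,0,0,0]
  ]
}}

```text
time_s: 4.1
tcp_pos: [0.5234, 0.0426, 0.1044]
tcp_rot: [44.5, 89.7, 53.0]
contact_force: [-2.2, 5.6, 9.0]
width: 0.367
```

{"method": "arm_command", "body": {
  "commands": [
    [255,-0.1,0,0.4,0],
    [255,-0.1,0,0.9,0],
    [255,-0.1,0,1.4,0],
    [255,-0.1,0,1.9,0],
    [255,-0.1,0,2.2,0]
  ]
}}

```text
time_s: 4.6
tcp_pos: [0.5442, 0.0457, 0.1045]
tcp_rot: [77.7, 89.8, 86.2]
contact_force: [-2.8, 4.5, 5.9]
width: 0.37
```

{"method": "arm_command", "body": {
  "commands": [
    [255,0,0,0,0],
    [255,0,0,0,0]
  ]
}}

```text
time_s: 4.8
tcp_pos: [0.5448, 0.0458, 0.1045]
tcp_rot: [58.5, 89.8, 67.0]
contact_force: [-1.0, 5.6, 4.4]
width: 0.366
```

```bash
python3 - <<'E'
from h import *
go(FB)
im,d=cams.grab_frame("side"); P=cloud("side",d)
spot("side",["jar","jaw_plate","release_bar","fixed_bar","crank_grip"])
t=cv2.resize(im[150:280,150:320],None,fx=4.5,fy=4.5,interpolation=2)
cv2.imwrite("pics/c2.png",t[:600,:800,::-1])
E
```

```text
t 4.8 tcp [0.5448 0.0458 0.1045] F [-1.   5.6  4.4] w 0.366
shift cm [-1.36 -1.   -2.45] rotvec deg [ 0.08  0.12 -0.2 ]
side jar [([0.6597, 0.096, 0.1021], 0.83)]
side jaw_plate [([0.6084, 0.0854, 0.0693], 0.59)]
side release_bar [([0.5351, 0.0805, 0.0734], 0.67)]
side fixed_bar [([0.5516, 0.0656, 0.0692], 0.98)]
side crank_grip [([0.4932, 0.049, 0.1003], 0.86)]
```

View pics/c2.png

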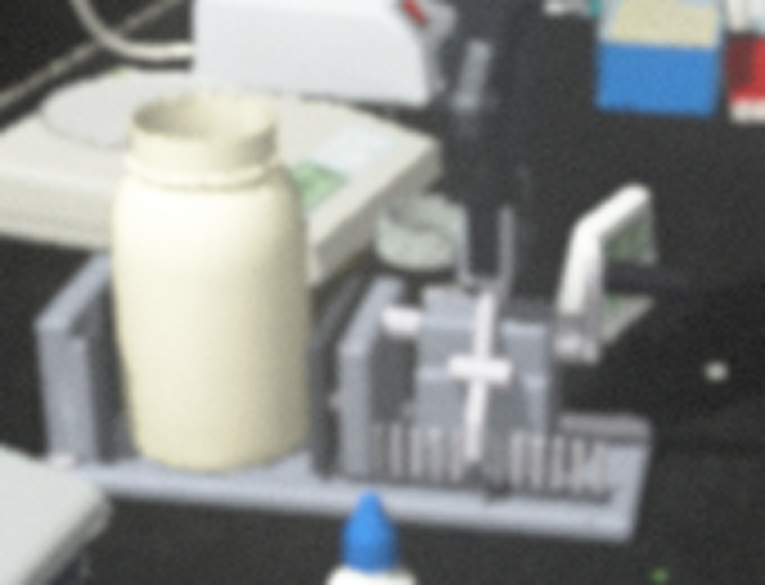

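The carriage follows (crank moved from px 290 to 283 in the full frame), and the plate at crop px (325,380) almost touches the jar. I go on by feel.

{"method": "arm_command", "body": {
  "commands": [
    [255,0,0,0.2,0],
    [255,0,0,0.4,0],
    [255,0,0,0.6,0],
    [255,0,0,0.8,0],
    [255,0,0,0.8,0]
  ]
}}

```text
time_s: 5.6
tcp_pos: [0.5523, 0.0469, 0.1045]
tcp_rot: [68.6, 89.8, 77.0]
contact_force: [-1.1, 4.4, 4.7]
width: 0.367
```

{"method": "arm_command", "body": {
  "commands": [
    [255,0,0,0.15,0],
    [255,0,0,0.3,0],
    [255,0,0,0.4,0],
    [255,0,0,0.4,0]
  ]
}}

```text
time_s: 6.0
tcp_pos: [0.5558, 0.0474, 0.1045]
tcp_rot: [81.2, 89.8, 89.7]
contact_force: [-3.8, 3.6, 5.9]
width: 0.369
```

{"method": "arm_command", "body": {
  "commands": [
    [255,0,0,0.15,0],
    [255,0,0,0.3,0],
    [255,0,0,0.4,0],
    [255,0,0,0.4,0]
  ]
}}

```text
time_s: 6.4
tcp_pos: [0.5589, 0.0479, 0.1045]
tcp_rot: [108.9, 89.8, 117.4]
contact_force: [-5.3, 3.5, 8.4]
width: 0.369
```

{"method": "arm_command", "body": {
  "commands": [
    [255,0,0,0.1,0],
    [255,0,0,0.2,0],
    [255,0,0,0.3,0],
    [255,0,0,0.3,0]
  ]
}}

```text
time_s: 6.8
tcp_pos: [0.5596, 0.048, 0.1045]
tcp_rot: [151.6, 89.7, 160.0]
contact_force: [-11.7, 2.5, 14.2]
width: 0.371
```

{"method": "arm_command", "body": {
  "commands": [
    [255,0,0,0.08,0],
    [255,0,0,0.15,0],
    [255,0,0,0.15,0]
  ]
}}

```text
time_s: 7.1
tcp_pos: [0.5598, 0.048, 0.1044]
tcp_rot: [160.0, 89.5, 168.4]
contact_force: [-14.6, 1.3, 15.9]
width: 0.367
```

```bash
python3 - <<'E'
from h import *
go(FB)
im,d=cams.grab_frame("side"); P=cloud("side",d); z0=np.load("side0.npz"); P0=cloud("side",z0["d"])
for p in(P0,P):
    j=p[(p[...,2]>.14)&(p[...,2]<.17)&(p[...,0]>.61)&(p[...,0]<.73)&(p[...,1]>.01)&(p[...,1]<.12)]
    A=np.c_[2*j[:,:2],np.ones(len(j))]; s=np.linalg.lstsq(A,(j[:,:2]**2).sum(1),rcond=None)[0]; print(len(j),s[:2])
cv2.imwrite("pics/c3.png",cv2.resize(im[150:280,150:320],None,fx=4.5,fy=4.5,interpolation=2)[...,::-1])
E
```

```text
t 7.1 tcp [0.5598 0.048  0.1044] F [-14.6   1.3  15.9] w 0.367
shift cm [-1.33 -1.01 -3.99] rotvec deg [ 0.03 -0.42 -0.15]
779 [0.67061003 0.06497425]
768 [0.67532121 0.06570217]
```

View pics/c3.png

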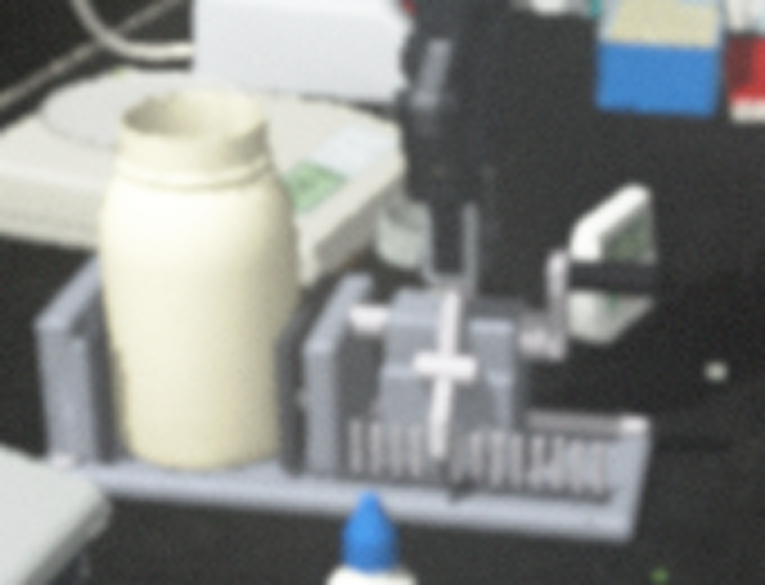

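The jar is upright and moved about 5 mm to rest against the V jaw (crop px 110,370), with the plate on it at a push of about 14 N. I ease the push off a little and release the lever.

{"method": "arm_command", "body": {
  "commands": [
    [255,-0.1,0,-0.2,0],
    [255,-0.1,0,-0.4,0],
    [255,-0.1,0,-0.4,0]
  ]
}}

```text
time_s: 7.45
tcp_pos: [0.5587, 0.0478, 0.1045]
tcp_rot: [126.7, 89.8, 135.1]
contact_force: [-5.7, 3.6, 3.1]
width: 0.366
```

{"method": "arm_command", "body": {
  "commands": [
    [60,0,0,0,0],
    [60,0,0,0,0],
    [60,0,0,0,0],
    [60,0,0,0,0],
    [60,0,0,0,0]
  ]
}}

```text
time_s: 7.95
tcp_pos: [0.5611, 0.0463, 0.1046]
tcp_rot: [-37.3, 89.9, -28.9]
contact_force: [-0.4, -0.5, 0.3]
width: 0.766
```

```bash
python3 - <<'E'
from h import *
go(FB)
im,d=cams.grab_frame("side"); cv2.imwrite("pics/c4.png",cv2.resize(im[190:265,200:290],None,fx=8,fy=8,interpolation=2)[...,::-1])
spot("side",["release_bar","lever","jar","crank_grip"])
E
```

```text
t 7.95 tcp [0.5611 0.0463 0.1046] F [-0.4 -0.5  0.3] w 0.766
shift cm [-1.34 -0.82 -4.07] rotvec deg [0.01 0.05 0.03]
side release_bar [([0.5511, 0.0827, 0.0756], 0.62), ([0.6214, 0.0852, 0.0709], 0.25)]
side lever [([0.5484, 0.0808, 0.0701], 0.85)]
side jar [([0.6639, 0.0985, 0.1056], 0.6), ([0.5508, 0.0835, 0.0727], 0.36)]
side crank_grip [([0.5051, 0.0482, 0.0965], 0.88), ([0.6214, 0.0889, 0.0698], 0.28)]
```

View pics/c4.png

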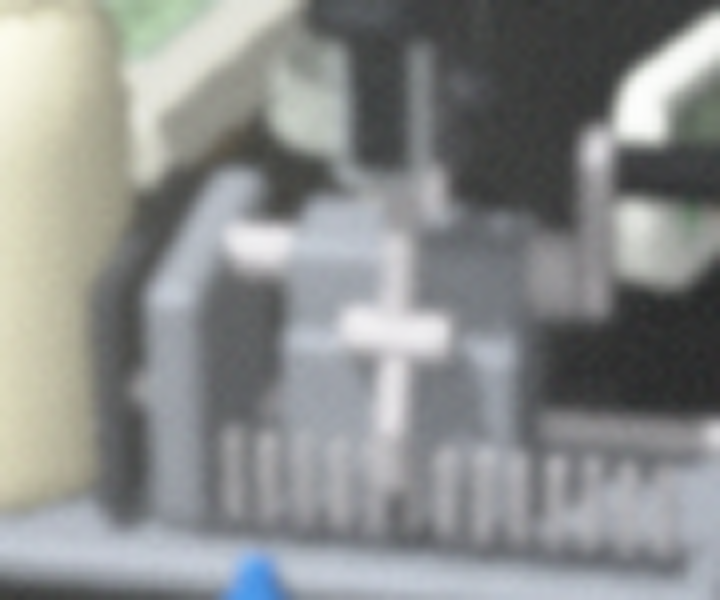

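{"method": "arm_command", "body": {
  "commands": [
    [0,-2.5,0,0,0],
    [0,-6,0,0,0],
    [0,-8,0,-3,0],
    [0,-8,0,-7.4,0],
    [0,-8,0,-7.4,0]
  ]
}}

```text
time_s: 8.7
tcp_pos: [0.4811, 0.036, 0.1838]
tcp_rot: [168.4, 89.6, 176.8]
contact_force: [0.5, -0.0, 0.5]
width: 1.001
```

```bash
python3 - <<'E'
from h import *
im,d=cams.grab_frame("side"); z0=np.load("side0.npz")
O=np.array([.597,.0545,0])  # provisional vise origin
def loc(p): q=p-O; return np.stack([q@U,q@V,q[...,2]],-1)
for dd,x0 in((z0["d"],0),(d,.0355)):
    q=loc(cloud("side",dd)); q=q[dd>0]
    for lo,hi in((.100,.112),(.112,.127)):
        m=(q[:,2]>lo)&(q[:,2]<hi)&(abs(q[:,0]-x0+.078)<.022)&(abs(q[:,1])<.045)
        r=q[m]; h=np.histogram(r[:,1],bins=np.arange(-.03,.04,.004))
        print(lo,m.sum(),np.round(r.mean(0),4),h[0].tolist(), "max",np.round(np.percentile(r[:,1],[50,80,95]),4))
spot("side",["release_bar","crank_grip"])
im2,d2=cams.grab_frame("top")
a=cv2.resize(im[180:265,200:300],None,fx=7,fy=7,interpolation=2)
cv2.imwrite("pics/c5.png",a[...,::-1]); cv2.imwrite("pics/top5.png",im2[...,::-1])
go(KN+.030*U)
E
```

```text
0.1 34 [-0.0771  0.0259  0.106 ] [0, 0, 0, 0, 1, 0, 0, 0, 0, 0, 0, 0, 0, 8, 24, 1, 0] max [0.0273 0.0285 0.0293]
0.112 218 [-0.0766  0.0087  0.1196] [0, 0, 0, 4, 23, 73, 8, 0, 0, 0, 0, 0, 8, 40, 60, 2, 0] max [0.0194 0.0273 0.029 ]
0.1 28 [-0.0417  0.0278  0.1058] [0, 0, 0, 0, 0, 0, 0, 0, 0, 0, 0, 0, 0, 6, 19, 3, 0] max [0.028  0.029  0.0313]
0.112 220 [-0.0415  0.0087  0.12  ] [0, 0, 0, 9, 28, 60, 8, 0, 0, 0, 0, 1, 12, 53, 48, 1, 0] max [0.0195 0.0261 0.0279]
side release_bar []
side crank_grip [([0.5032, 0.0494, 0.1004], 0.9)]
t 8.9 tcp [0.4885 0.0357 0.1847] F [-0.4  1.1  0.6] w 1.001
shift cm [ 7.97  0.44 -0.13] rotvec deg [0.03 0.09 0.01]
```

View pics/c5.png

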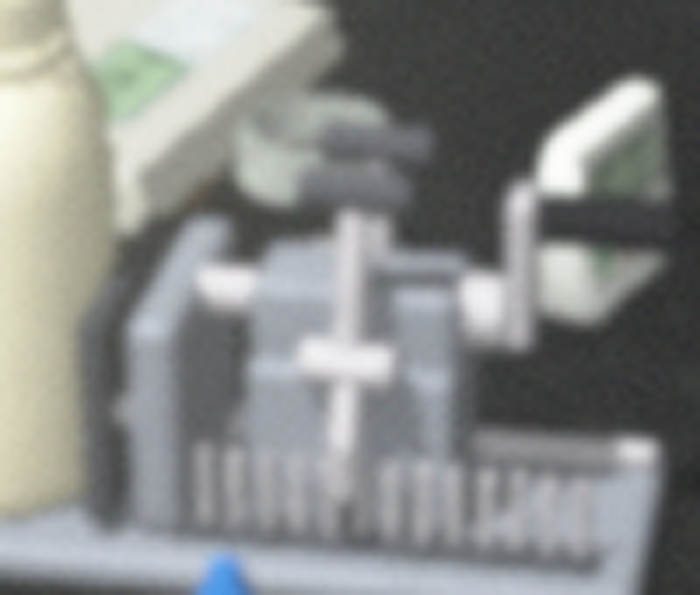

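The release bar is back at its start offset (the y distribution matches lever 0 within 1 mm). The carriage is about 36 mm on, which is 4 rack steps, so the pawl is down. I take reference images for measuring carriage shift, then pinch the knob.

```bash
cat >> h.py <<'E'
def ref(k):
    a=np.mean([cams.grab_frame("side")[0].astype(np.float32).mean(-1) for _ in range(4)],0); np.save(k,a); return a
SC=8
def shift(a,b,box):   # subpixel shift of patch a[box] within b, ECC translation
    u0,u1,v0,v1=box; W=np.float32([[1,0,0],[0,1,0]])
    t=np.float32(a[v0:v1,u0:u1]); s=np.float32(b[v0-10:v1+10,u0-10:u1+10]); W[:,2]=10
    r=cv2.matchTemplate(s,t,cv2.TM_CCOEFF_NORMED); _,c,_,l=cv2.minMaxLoc(r); W[:,2]=l
    c,W=cv2.findTransformECC(t,s,W,cv2.MOTION_TRANSLATION,(3,200,1e-6)); return np.round(W[:,2]-10,2),round(c,3)
CAR=(236,257,213,240); HOLD=(220,234,214,252); BASE=(270,296,240,265); JARB=(160,210,190,250)
E
python3 - <<'E'
from h import *
a=ref("ref1.npy")
c=cv2.imread("pics/c3.png").astype(np.float32).mean(-1); c=cv2.resize(c,(170,130),interpolation=cv2.INTER_AREA)
f=np.zeros((420,560),np.float32); f[150:280,150:320]=c
for n,b in(("car",CAR),("hold",HOLD),("jar",(175,210,200,240)),("base",(262,290,244,268))): print(n,shift(a,f,b))
# px per mm along U
print(proj("side",[[.54,.05,.08],[.54+.01*U[0],.05+.01*U[1],.08]]))
im=a.astype(np.uint8)[180:270,190:300].copy()
k=KN+.0295*U; k[2]=.087; go(k)
E
```

```text
car (array([-0.47,  0.01], dtype=float32), 0.917)
hold (array([-0.46,  0.04], dtype=float32), 0.995)
jar (array([ 0.16, -0.53], dtype=float32), 0.996)
base (array([-0.48, -0.24], dtype=float32), 0.981)
[[260.60972767 221.56969916]
 [255.64817377 221.17791402]]
t 9.1 tcp [0.4883 0.0358 0.1842] F [0.5 0.3 0. ] w 0.999
shift cm [ 9.72  0.43 -0.15] rotvec deg [ 0.05  0.01 -0.  ]
```

{"method": "arm_command", "body": {
  "commands": [
    [0,3,0.4,-0.1,0],
    [0,6,0.4,-0.1,0],
    [0,8.5,0.4,-0.1,0],
    [0,9.7,0.4,-0.1,0],
    [120,9.7,0.4,-0.1,0]
  ],
  "squeeze": 30
}}

```text
time_s: 9.6
tcp_pos: [0.4848, 0.0397, 0.0857]
tcp_rot: [165.2, 89.8, 173.6]
contact_force: [-0.1, -0.4, 0.2]
width: 0.86
```

{"method": "arm_command", "body": {
  "commands": [
    [255,0,0,0,0],
    [255,0,0,0,0],
    [255,0,0,0,0],
    [255,0,0,0,0],
    [255,0,0,0,0]
  ]
}}

```text
time_s: 10.1
tcp_pos: [0.4866, 0.0398, 0.0883]
tcp_rot: [4.1, 89.9, 12.6]
contact_force: [0.0, 2.2, 4.2]
width: 0.176
```

```bash
python3 - <<'E'
from h import *
k=KN+.0295*U; k[2]=.087; go(k); spot("side",["crank_grip"])
E
```

```text
t 10.1 tcp [0.4866 0.0398 0.0883] F [0.  2.2 4.2] w 0.176
shift cm [ 0.13  0.01 -0.04] rotvec deg [ 0.04  0.11 -0.01]
side crank_grip [([0.5023, 0.0505, 0.0986], 0.63)]
```

{"method": "arm_command", "body": {
  "commands": [
    [255,0.07,-0.62,0,0],
    [255,0.26,-1.22,0,0],
    [255,0.57,-1.76,0,0],
    [255,0.99,-2.23,0,0],
    [255,1.5,-2.6,0,0]
  ]
}}

```text
time_s: 10.65
tcp_pos: [0.4898, 0.0142, 0.0723]
tcp_rot: [57.7, 89.9, 66.2]
contact_force: [-0.8, 6.3, 4.1]
width: 0.177
```

```bash
cat >> h.py <<'E'
def ang(c=None):
    s=status.observe(); p=s["tcp_pos"]; C=np.array([.4866,.0398,.0583]); r=p-C
    y,z=r@V,r[2]; th=np.arctan2(-y,z); F=s["contact_force"]
    t=-np.cos(th)*V-np.sin(th)*np.array([0,0,1])
    n=-np.sin(th)*V+np.cos(th)*np.array([0,0,1])
    print("t",round(s["time_s"],2),"th",round(np.degrees(th),1),"R",round(np.hypot(y,z)*1000,1),"u",round(r@U*1000,2),"Ftan",round(F@t,2),"Frad",round(F@n,2),"Fu",round(F@U,2))
E
python3 -c "
from h import *
ang()"
```

```text
t 10.65 th 61.6 R 29.4 u -0.54 Ftan -6.59 Frad -3.66 Fu 0.14
```

{"method": "arm_command", "body": {
  "commands": [
    [255,0.57,-0.26,0,0],
    [255,1.19,-0.39,0,0],
    [255,1.81,-0.39,0,0],
    [255,2.43,-0.26,0,0],
    [255,3.0,0,0,0]
  ]
}}

```text
time_s: 11.15
tcp_pos: [0.4893, 0.0149, 0.0423]
tcp_rot: [89.5, 89.8, 98.0]
contact_force: [-2.7, 7.4, 13.8]
width: 0.175
```

```bash
python3 -c "
from h import *
ang(); b=ref('ref2.npy'); a=np.load('ref1.npy')
for n,x in(('car',CAR),('hold',HOLD),('jar',(175,210,200,240)),('base',(262,290,244,268))): print(n,shift(a,b,x))
ang()"
```

```text
t 11.15 th 122.6 R 29.7 u -0.97 Ftan -7.47 Frad -13.92 Fu -1.56
car (array([0.56, 0.1 ], dtype=float32), 0.99)
hold (array([-1.25, -0.02], dtype=float32), 0.991)
jar (array([ 0.12, -0.45], dtype=float32), 0.996)
base (array([-0.15, -0.18], dtype=float32), 0.973)
t 11.35 th 123.8 R 29.5 u -1.16 Ftan 0.87 Frad -9.38 Fu 0.05
```

```bash
python3 - <<'E'
from h import *
a=np.load('ref1.npy'); b=np.load('ref2.npy'); z=np.load("side0.npz")["im"].astype(np.float32).mean(-1)
print("hold 0->1", end=" ")
W=HOLD; t=a[W[2]:W[3],W[0]:W[1]]; r=cv2.matchTemplate(np.float32(z),np.float32(t),cv2.TM_CCOEFF_NORMED); _,c,_,l=cv2.minMaxLoc(r); print(c,l)
dx,dy=l[0]-W[0],l[1]-W[2]
# dark-stripe profile: rows 225..248, columns 205..232, subpixel edges at half level
def prof(im,dx,dy): return [im[v+dy,203+dx:236+dx] for v in range(232,246,2)]
for n,im,(x,y) in(("0",z,(dx,dy)),("1",a,(0,0)),("2",b,(0,0))):
    print(n,np.mean(prof(im,x,y),0).round().astype(int).tolist())
o=[cv2.resize(np.uint8(q[200+y:262+y,200+x:240+x]),None,fx=6.6,fy=6.6,interpolation=2) for q,(x,y) in((z,(dx,dy)),(a,(0,0)),(b,(0,0)))]
cv2.imwrite("pics/c6.png",np.hstack(o))
E
```

```text
hold 0->1 0.9736791849136353 (238, 215)
0 [94, 93, 97, 103, 109, 112, 112, 111, 107, 102, 96, 91, 89, 94, 106, 131, 152, 161, 160, 158, 150, 135, 117, 103, 102, 105, 104, 101, 103, 106, 112, 127, 148]
1 [195, 192, 186, 182, 177, 170, 162, 149, 131, 112, 100, 92, 87, 90, 107, 132, 153, 162, 162, 160, 152, 138, 119, 105, 103, 106, 107, 104, 104, 109, 116, 125, 143]
2 [195, 191, 186, 181, 176, 170, 160, 146, 126, 109, 99, 91, 89, 106, 135, 155, 162, 162, 158, 147, 130, 113, 102, 100, 102, 106, 108, 107, 107, 112, 112, 119, 137]
```

View pics/c6.png

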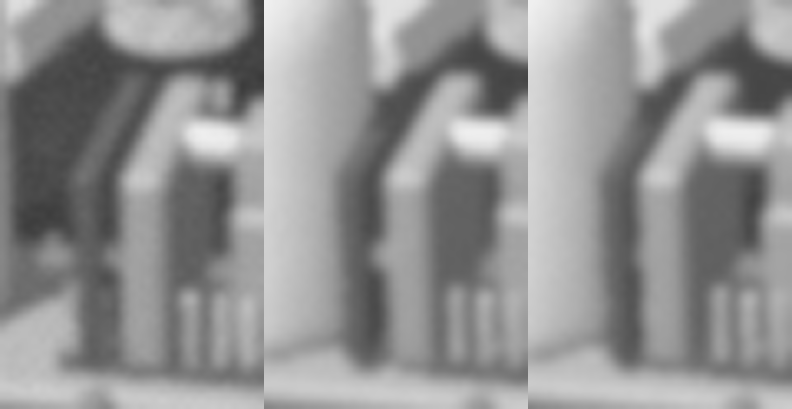

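{"method": "arm_command", "body": {
  "commands": [
    [255,0.18,0.11,0,0],
    [255,0.34,0.23,0,0],
    [255,0.47,0.33,0,0]
  ]
}}

```text
time_s: 11.65
tcp_pos: [0.4887, 0.018, 0.0381]
tcp_rot: [94.2, 89.9, 102.7]
contact_force: [-4.5, 5.8, 15.0]
width: 0.18
```

```bash
python3 - <<'E'
from h import *
ang(); b=ref('ref3.npy'); a=np.load('ref1.npy'); ang()
for n,x in(('car',CAR),('hold',HOLD),('jar',(175,210,200,240))): print(n,shift(a,b,x))
print(np.mean([b[v,203:236] for v in range(232,246,2)],0).round().astype(int).tolist())
p=O=np.array([.597,.0545,.048])
print(proj("side",[O+.03*U+.03*V,O+.04*U+.03*V]))
E
```

```text
t 11.65 th 132.6 R 29.8 u -1.09 Ftan -6.69 Frad -14.86 Fu -3.6
t 11.85 th 132.8 R 29.7 u -1.1 Ftan -4.11 Frad -13.68 Fu -3.31
car (array([0.59, 0.1 ], dtype=float32), 0.99)
hold (array([-1.37, -0.03], dtype=float32), 0.991)
jar (array([ 0.13, -0.43], dtype=float32), 0.996)
[195, 191, 186, 181, 176, 170, 161, 147, 127, 109, 99, 92, 91, 110, 138, 156, 162, 162, 157, 145, 128, 111, 101, 99, 102, 106, 107, 106, 107, 111, 112, 118, 136]
[[215.08090148 238.30862602]
 [210.18335428 237.89489929]]
```

About halfway by all cues: the jaw turned about 2.32 rad, which advances it 4.4 mm; less 1.2 mm of carriage settling this leaves about 3 mm. The knob force was about 7 N. I release the knob and retreat.

{"method": "arm_command", "body": {
  "commands": [
    [140,0,0,0,0],
    [140,0,0,0,0],
    [140,0,0,0,0],
    [140,-1.5,0,0,0],
    [140,-4,0,0,0]
  ]
}}

```text
time_s: 12.35
tcp_pos: [0.4874, 0.017, 0.0761]
tcp_rot: [170.6, 89.7, 179.0]
contact_force: [0.1, 0.2, 0.3]
width: 0.456
```

{"method": "arm_command", "body": {
  "commands": [
    [140,-4,0,0,0],
    [140,-8,0,0,0],
    [140,-12,0,0,0],
    [140,-15,0,-3,0],
    [140,-16,0,-8,0]
  ]
}}

```text
time_s: 12.85
tcp_pos: [0.4139, 0.0046, 0.2404]
tcp_rot: [-23.7, 89.6, -15.2]
contact_force: [-0.0, -0.8, -0.1]
width: 0.45
```

{"method": "arm_command", "body": {
  "commands": [
    [0,0,4,0,0],
    [0,0,9,0,0],
    [0,0,14,0,0],
    [0,0,19,0,0],
    [0,0,24,0,0]
  ]
}}

```text
time_s: 13.35
tcp_pos: [0.3755, 0.2444, 0.2374]
tcp_rot: [-34.5, 89.9, -26.1]
contact_force: [1.0, -1.1, 0.1]
width: 1.001
```

```bash
python3 - <<'E'
from h import *
s=status.observe(); print(s["time_s"],s["tcp_pos"],s["contact_force"])
b=ref('ref4.npy'); a=np.load('ref1.npy'); c=np.load('ref3.npy')
for n,x in(('car',CAR),('hold',HOLD),('jar',(175,210,200,240))): print(n,shift(a,b,x),shift(c,b,x))
o=[]
for n in("side","top"):
    im,d=cams.grab_frame(n); o.append(im)
    P=cloud(n,d)
    j=P[(P[...,2]>.14)&(P[...,2]<.17)&(P[...,0]>.61)&(P[...,0]<.73)&(P[...,1]>.01)&(P[...,1]<.12)]
    if len(j)>50:
        A=np.c_[2*j[:,:2],np.ones(len(j))]; q=np.linalg.lstsq(A,(j[:,:2]**2).sum(1),rcond=None)[0]; print(n,"jar",q[:2],j[:,2].max())
spot("top",["dropper","timer","empty_cup"])
t=cv2.resize(o[1][110:270,170:400],None,fx=3.4,fy=3.4,interpolation=2)[:,:782]
cv2.imwrite("pics/c7.png",t[...,::-1]); s=cv2.resize(o[0][150:280,150:320],None,fx=4.5,fy=4.5,interpolation=2); cv2.imwrite("pics/c8.png",s[...,::-1])
E
```

```text
13.35 [0.37546142 0.24438494 0.23741377] [ 1.03559356 -1.10057443  0.0782427 ]
car (array([0.61, 0.11], dtype=float32), 0.99) (array([0.07, 0.08], dtype=float32), 0.988)
hold (array([-1.35, -0.03], dtype=float32), 0.991) (array([0.08, 0.04], dtype=float32), 0.998)
jar (array([ 0.12, -0.44], dtype=float32), 0.996) (array([ 0.17, -0.53], dtype=float32), 0.996)
side jar [0.67548016 0.0657574 ] 0.16819129550725848
top jar [0.67357704 0.06551282] 0.1695481105296941
top dropper [([0.5244, 0.2172, 0.059], 0.46)]
top timer [([0.5304, -0.1357, 0.0502], 0.7)]
top empty_cup [([0.5492, 0.0739, 0.1186], 0.61), ([0.623, -0.0866, 0.0602], 0.6)]
```

View pics/c7.png

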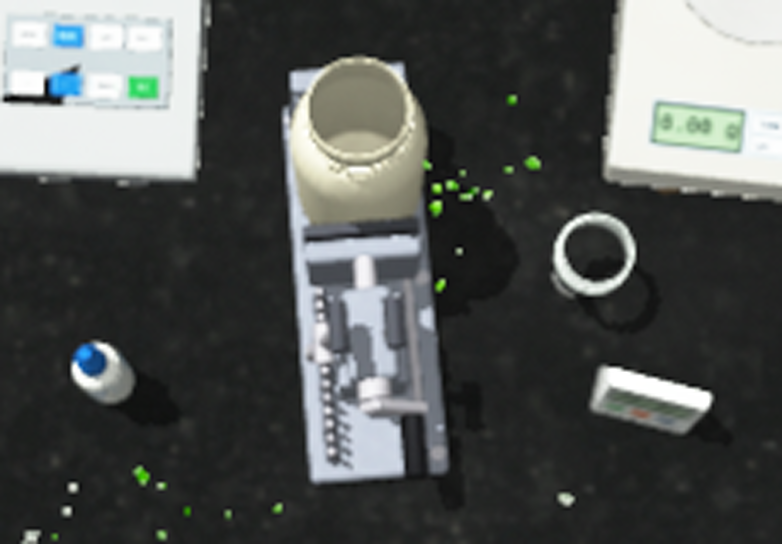

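View pics/c8.png

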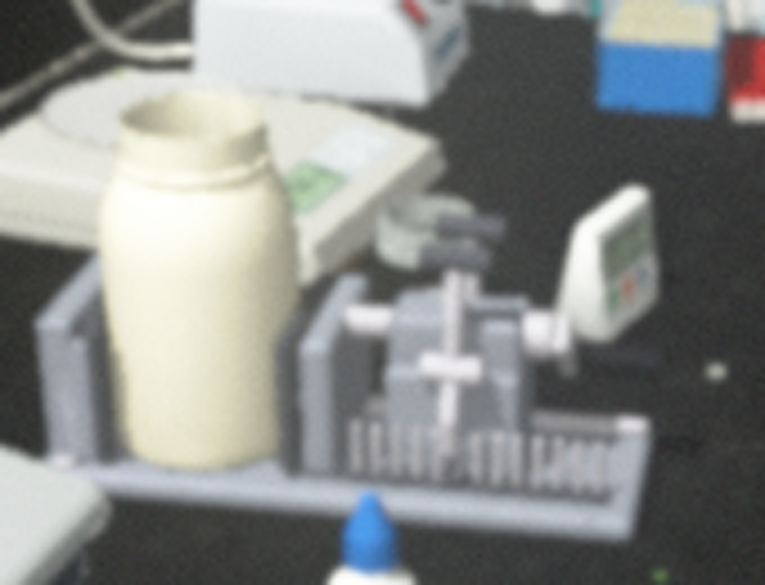

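The top view shows the jar upright in the V jaw, the plate on it, the knob at the lower right, and the dropper, timer and cup unmoved. The side view shows the lever fully out and the jar upright. I hand in.

```bash
python3 -c "
from plant import order
print(order.hand_in())"
```

```text
the job is handed in; nothing more can be done
None
```

The jar is held in the vise and the job is handed in, at about 14 s of the 67 s. `hand_in()` reports no verdict.

**What I did**
- **Slide:** I squeezed the lever and slid the carriage about 36 mm (4 rack steps). The plate pushed the jar home with a wrist force of about 14 N at the bars.
- **Lever:** I eased the push and let the lever spring out. Its bar came back to its starting offset within 1 mm, so I take the pawl to be fully down.
- **Crank:** I turned the screw about 2.3 rad clockwise, then let go and retreated.

**Last checks**
- **Jar:** it stands upright and moved about 5 mm onto the V jaw.
- **Pressing depth:** estimates run from 2.5 to 3.3 mm against the wanted 3 mm. They come from image tracking of the jaw holder, and from the screw angle less about 1.2 mm of carriage settling.
- **Feel:** knob force was 6.7–7.5 N near the end, and about 7.3 N was expected at halfway.
- **Neighbours:** the dropper and cup read within 2 mm of the start, and the timer about 4.5 mm off, which is the detector's accuracy. All three look undisturbed in the last picture.

**Uncertain**
- The plate's starting compression was known only to about 0.5 mm.
- The image-tracked jaw advance (about 4.0 mm) is slightly below what the screw angle implies (4.4 mm).

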